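# Shut and bar the damp box

## Task

Shut the damp box over the drying pots: push its sliding cover fully shut with the fingertips, and only then push the stop bar round on its pivot until it lies square across the deck behind the cover. Only push: do not grip the cover's batten or the bar between the fingers, do not lift or shift the pots and tools in and around the box, and finish clear of everything.

Things in the scene. Friction and masses are not known exactly. Their poses are not given: they have to be found in the camera images.
- damp_box: plywood box fixed to the bench, 160 (x) by 430 mm (y), 120 high. Origin on the bench, walls y -220 to +210; yaw varies within 0.4 rad. Half at +y (y 0 to 200): open bay holding cups. Half at -y: roofed by a deck, top 120 mm up. Guide strips to 130 mm up line the bay's long edges, the deck's far edge and the +y end. A block under the bar's pivot juts out on the robot's side to x = -117
- cover (a joint): opening of the sliding cover, m: 0 = fully shut over the bay, max 0.19. Pushing it towards the box's +y shuts it, against a firm stop at 0. Rubs with about 2.5 N, stays where left, cannot be lifted out. Plywood, 152 (x) by 200 (y) by 8 mm, 122 to 130 mm above the bench; its trailing (-y) edge is at box y = -opening
- cover_batten (a point): centre of the wooden batten across the top of the cover: 100 mm along box x, 20 thick along box y, 25 high (130 to 155 mm above the bench), on the box's middle line, 30 mm ahead (+y) of the cover's trailing edge. With the cover shut it is at box (0, 30, 142.5) mm. Axes as the box's
- stop_bar (a joint): stop bar's angle about its vertical pivot, rad, positive anticlockwise from above. 0: points along the box's -y, beside the deck; negative (to -0.3): points outward to the robot's side. 1.57: points along the box's +x, across the deck, square behind the shut cover's trailing edge, at a firm stop. Stays where left (friction about 0.06 N m)
- bar_pivot (a point): centre of the stop bar's pivot, half-way up the bar, at box (-98, -13, 135) mm
- bar_mid (a point): point on the stop bar's middle line, 55 mm from the pivot, half-way up. The bar is dark wood, 18 mm wide, 22 mm high (124 to 146 mm above the bench), and reaches 100 mm from the pivot. Its own -y axis points from the pivot to the free end
- cup_a: small unfired clay cup, 68 mm wide, 70 mm high, standing inside the open bay of the damp box, not to be disturbed. Origin at the centre of its underside
- cup_b: small unfired clay bowl, 68 mm wide, 60 mm high, standing inside the open bay of the damp box, not to be disturbed. Origin at the centre of its underside
- flower_pot: clay pot standing upside down on the bench to the left of the box, 124 mm wide, 100 mm high, not to be disturbed. Origin at the centre of its underside
- water_bowl: white bowl on the bench to the right of the box, 120 mm wide, 50 mm high, not to be disturbed. Origin at the centre of its underside
- slip_jar: closed cream jar on the bench on the far side of the box, 64 mm wide, about 90 mm high, not to be disturbed. Origin at the centre of its underside
- loop_tool: trimming tool with wooden handle and wire loop, 170 mm long, 18 mm high, lying on the bench on the robot's side of the box, not to be disturbed. Origin at the centre of its underside (under the front end of the handle)
- wood_rib: flat wooden rib 50 x 90 x 8 mm lying on the bench on the robot's side of the box, not to be disturbed. Origin at the centre of its underside

How it is judged:
By the outcome, as a careful person would: the job done as asked, in the order asked, and still so for the second after the job is handed in, with the robot touching nothing.
It also fails if it takes over 51 s, if anything falls off the work surface, if the arm or the gripper's body presses on something with over 40 N, if the wrist force passes 120 N, or if a joint passes its speed limit or range.

## Robot

A 6-joint arm with a two-finger parallel gripper is mounted at the origin on the work surface. World frame = base frame: x ahead of the robot, y to its left, z up, the work surface at z = 0. Lengths are in m, angles in rad, forces in N, time in s.
With the tool pointing down it reaches from about 0.35 to 0.8 m from the base axis. Payload 7.3 kg.
Tool frame: the origin (TCP) lies midway between the tips of the shut fingers; the grasp point (between the pads) lies 19 mm behind it; z points along the fingers, y is the direction in which the jaws open and shut (so a half turn about z gives the same grasp; the last joint's range is limited). The gripper opens to 85 mm and grips with 20 to 120 N. Pads are 22 mm wide; open, the fingers measure 114 mm over their backs; the gripper's body (76 mm by 85 mm) begins 54 mm behind the grasp point. The pads swing forward as they close: fully open they stand 13 mm farther back than shut.
Start: joints at [1.118, 0.342, 1.524, -0, 1.275, -0.146], TCP at [0.159, 0.501, 0.231] pointing down, gripper open.
Joint ranges: [-2.53, 2.53], [-0.77, 2.02], [0.04, 2.7], [-1, 4.14], [0.28, 2.66], [-3.11, 3.11]. Speed limits (rad/s): [2.57, 2.57, 3.14, 3.14, 3.14, 3.14].

## Interface

Orientations are given as a rotation vector (axis times angle).
In Python, from bench import arm, viewer gives the robot as it stands. The module is installed in compiled form; this text tells all that it offers.
- The arm moves only by the shell command python3 -m inch 'ROWS' [OPENING] [FORCE]. ROWS is text: rows parted by semicolons, each of 4 numbers parted by spaces: the shift along the world's x, y, z scaled (see below), then the turn about the world's z scaled (see below). In form: tx ty tz roll; .... A call has 1 to 8 rows; each row shifts and turns the commanded pose from where the row before left it; what a row does not reach is not made up. The controller multiplies each number of a shift by 0.05 m and each number of a turn by 120 degrees. A row lasts 1/10 s, in which the tool goes at most 50 mm and 8.59 degrees, less where a joint would pass 70% of its speed; a pose out of reach is approached as far as the arm can. A call with a number of a shift or a turn outside -1 to 1 is refused whole. A call with a gripper value outside its range is refused whole. OPENING is the opening, from -1 (shut) to 1 (fully open), set as the call begins (- or left out, the last holds). The fingers move at their own pace and stop on an object; FORCE is the grip in N (left out, the last holds). Time passes only in rows, so rows that do not move let the fingers close. It gives the time, the measured TCP pose, the force and the opening at its end, in the units of the state.
- arm.observe(): the state, without advancing time (a new reading comes with each control period).
- viewer.snapshot(name): name is "scene" or "top"; returns (picture, depth): 400x640x3 uint8, blue, green, red; 400x640 float32, m along the optical axis (not along the pixel's ray), 0 where there is no reading.
- viewer.get_calibration(name): a dict with "intrinsics" (3x3 intrinsics, pixels), "rvec" (rotation vector, rad) and "tvec" (3), from world to camera coordinates, as OpenCV has them. Camera axes: x right, y down, z forward; pixel columns grow to the right and rows downward; lengths in m; the calibration is good to about 2 mm. A picture is of the moment at which its call begins. get_calibration takes no time and is no camera call.
- arm.finish_job(): hands the job in, once; it reports no verdict.
The state is a dict: "t": time; "joints": joint angles; "joint_vel": joint speeds; "effort": joint torques, N m; "tcp_pos": TCP position; "orientation": TCP orientation; "ft_force": force on the tool from outside, world axes, zero at the start; "ft_torque": the same for the moment, N m; "grip_width": opening from 0.0 (shut) to 1.0 (fully open).
Only numpy, scipy, OpenCV 4.12 (cv2) and the standard library are available. Lean on these libraries where they do the work, as an engineer would, in place of code of your own. Each camera call takes 0.05 s, during which the arm holds its last target.

## Working session

There is one attempt and no reset: what is moved stays moved. The work goes in short steps, Python scripts to look and compute and a shell command to move; the robot and the scene stay as the last step left them, time stands still between calls to the robot, and variables do not carry over. Pictures are saved under pics/ and viewed, and the job is handed in when it is done.

```bash
mkdir -p pics; cat > h.py <<'E'
import numpy as np,cv2
from bench import arm,viewer
def cal(n):
    c=viewer.get_calibration(n);K=np.array(c["intrinsics"]);R=cv2.Rodrigues(np.array(c["rvec"],float))[0];t=np.array(c["tvec"],float).ravel();return K,R,t
def cloud(n,d):
    K,R,t=cal(n);v,u=np.mgrid[0:d.shape[0],0:d.shape[1]]
    p=np.stack([(u-K[0,2])/K[0,0]*d,(v-K[1,2])/K[1,1]*d,d],-1)
    return (p-t)@R
def proj(n,P):
    K,R,t=cal(n);p=np.atleast_2d(P)@R.T+t;q=p@K.T;return q[:,:2]/q[:,2:]
E
python3 - <<'E'
from h import *
s=arm.observe();print({k:np.round(v,3) for k,v in s.items()})
for n in("scene","top"):
    p,d=viewer.snapshot(n);cv2.imwrite(f"pics/{n}0.png",p);np.save(f"{n}0.npy",d)
    K,R,t=cal(n);print(n,K[0,0],-R.T@t)
E
```

```text
{'t': np.float64(0.0), 'joints': array([ 1.118,  0.343,  1.525,  0.   ,  1.275, -0.146]), 'joint_vel': array([ 0.   ,  0.001, -0.001, -0.002,  0.002, -0.001]), 'effort': array([-0.0000e+00, -4.3365e+01, -2.4602e+01, -0.0000e+00,  8.0000e-03,
       -0.0000e+00]), 'tcp_pos': array([0.158, 0.5  , 0.231]), 'orientation': array([-4.800e-01, -3.104e+00,  2.000e-03]), 'ft_force': array([ 0.221,  0.013, -0.449]), 'ft_torque': array([ 0.085, -0.003, -0.018]), 'grip_width': np.float64(0.998)}
scene 401.20758781662977 [0.45110028 0.88332424 0.9427922 ]
top 417.9566971659568 [0.37449852 0.09144652 1.0843556 ]
```

View pics/top0.png

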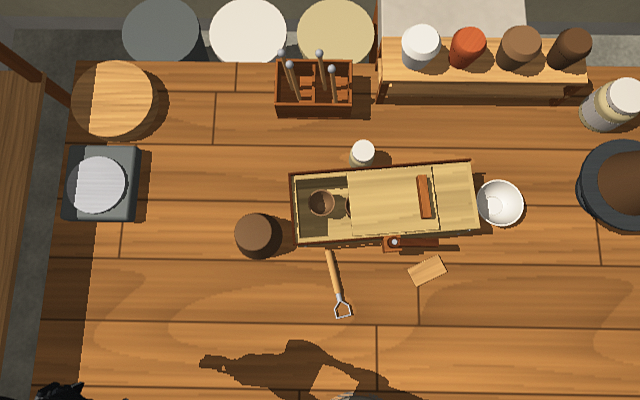

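View pics/scene0.png

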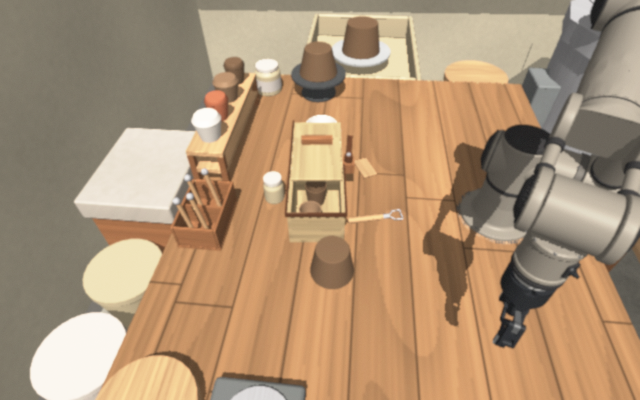

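The top view shows the box at pixels (290–480, 160–250), the cover partly open with its batten at about (426,197), the bar's pivot at (394,242) and the bar pointing right to (438,246). Next I'll measure these.

```bash
python3 - <<'E'
from h import *
p=cv2.imread("pics/top0.png");d=np.load("top0.npy");P=cloud("top",d)
c=cv2.resize(p[140:290,225:535],None,fx=2.55,fy=2.55,interpolation=cv2.INTER_CUBIC)
cv2.imwrite("pics/crop0.png",c)
z=P[...,2]
def st(m,n):
    q=P[m];print(n,m.sum(),q.mean(0).round(4),q.min(0).round(4),q.max(0).round(4))
v,u=np.mgrid[0:400,0:640]
roi=(u>285)&(u<485)&(v>155)&(v<255)
m=roi&(z>.112)&(z<.165)
st(m,"boxtop")
b=roi&(z>.1475)&(z<.165)&(v<230);b=cv2.morphologyEx(b.astype(np.uint8),cv2.MORPH_OPEN,np.ones((2,2)))>0
st(b,"batten")
r=cv2.minAreaRect(P[b][:,:2].astype(np.float32)*1000);print(r)
# roofed area incl strips, exclude bar
k=m.astype(np.uint8)
mm=roi&(z>.1)&(z<.14)
cv2.imwrite("pics/h0.png",cv2.resize((np.clip(z[140:290,225:535],0,.17)/.17*255).astype(np.uint8),None,fx=2.55,fy=2.55,interpolation=cv2.INTER_NEAREST))
E
```

```text
boxtop 10863 [ 0.5621 -0.0883  0.1271] [ 0.4462 -0.2767  0.1122] [0.6682 0.173  0.1608]
batten 401 [ 0.5692 -0.1421  0.1538] [ 0.3745 -0.163   0.125 ] [0.623  0.0914 1.0844]
((474.7186279296875, -58.119293212890625), (86.97726440429688, 349.41510009765625), 47.8031005859375)
```

View pics/crop0.png

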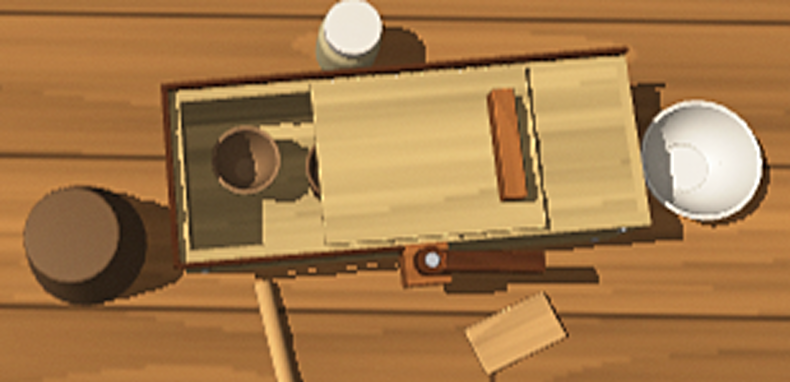

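View pics/h0.png

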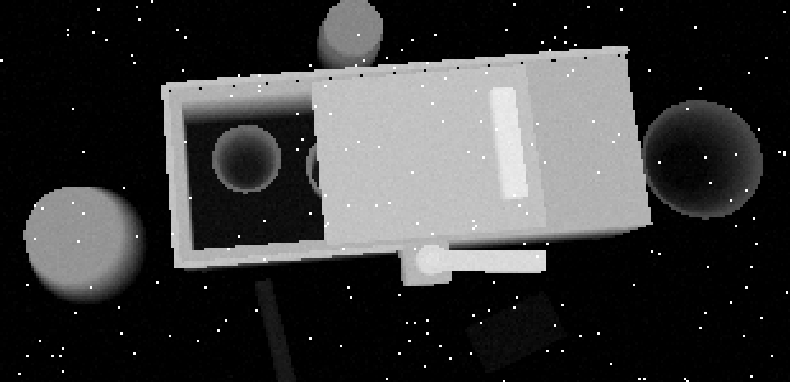

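```bash
python3 - <<'E'
from h import *
from scipy.optimize import minimize
d=cv2.medianBlur(np.load("top0.npy"),3);P=cloud("top",d);z=P[...,2]
v,u=np.mgrid[0:400,0:640]
roi=(u>285)&(u<485)&(v>155)&(v<255)
q=P[roi&(z>.148)&(z<.16)&(v<228)];
r=cv2.minAreaRect(q[:,:2].astype(np.float32)*1000);print("batten",len(q),r,q[:,2].mean())
bq=P[(u>400)&(u<445)&(v>=232)&(v<252)&(z>.139)&(z<.152)]
bar=cv2.minAreaRect(bq[:,:2].astype(np.float32)*1000);print("bar",bar,bq.mean(0),cv2.fitLine(bq[:,:2].astype(np.float32),cv2.DIST_HUBER,0,.01,.01).ravel())
pv=P[(u>387)&(u<402)&(v>=232)&(v<252)&(z>.15)];print("pivot head",len(pv),pv.mean(0) if len(pv) else 0)
# box: mask of roof+strips
m=(roi&(z>.113)&(z<.165)&~((u>380)&(v>235-(u-290)*.0)&(z>.12)&(v>236))).astype(np.uint8)
n,l,s,c=cv2.connectedComponentsWithStats(m);i=1+s[1:,4].argmax();B=P[l==i]
R=cv2.minAreaRect(B[:,:2].astype(np.float32)*1000);print("box",R,cv2.boxPoints(R))
def rec(n,mm):
    w=P[mm];print(n,cv2.minEnclosingCircle(w[:,:2].astype(np.float32)*1000),w[:,2].max())
rec("pot",(u>230)&(u<283)&(v>205)&(v<262)&(z>.093)&(z<.11))
rec("jar",(u>340)&(u<380)&(v>135)&(v<163)&(z>.08)&(z<.1))
# deck edge/cover trailing edge
K=P[(u>300)&(u<480)&(v>165)&(v<232)]
np.save("cl.npy",P)
E
```

```text
batten 403 ((572.4678955078125, -141.0294189453125), (100.66722869873047, 21.05792808532715), 5.408719539642334) 0.15353582755954664
bar ((466.81451416015625, -128.3628387451172), (15.938334465026855, 83.64781188964844), 0.7607482075691223) [ 0.46670691 -0.12790532  0.1447558 ] [ 0.01557676 -0.9998787   0.4667069  -0.12790531]
pivot head 0 0
box ((563.0720825195312, -51.651824951171875), (174.8970947265625, 437.2273254394531), 5.573030471801758) [[ 454.80634  157.43597]
 [ 497.2674  -277.72467]
 [ 671.3378  -260.73962]
 [ 628.8768   174.42102]]
pot ((490.5842590332031, 254.83575439453125), 45.898590087890625) 0.1017412982768754
jar ((699.353271484375, -9.022300720214844), 28.460121154785156) 0.09156254150456924
```

```bash
python3 -m inch '0.4 -0.65 0.1 0.024;0.4 -0.65 0.1 0.024;0.4 -0.65 0.1 0.024;0.4 -0.65 0.1 0.024;0.4 -0.65 0 0.024;0.4 -0.65 0 0.024;0.4 -0.65 0 0.024;0.4 -0.65 0 0.024' -1 20
```

```text
t: 0.9
tcp_pos: [0.3189, 0.239, 0.2512]
orientation: [0.153, -3.138, 0.0]
ft_force: [0.4, -0.3, -0.7]
grip_width: 0.001
```

```bash
python3 -m inch '0.4 -0.65 0 0;0.4 -0.65 0 0;0.4 -0.65 0 0;0.4 -0.65 0 0;0.4 -0.65 0 0;0.4 -0.65 0 0;0.4 -0.65 0 0;0 0 0 0'
```

```text
t: 1.7
tcp_pos: [0.4603, 0.0097, 0.2507]
orientation: [0.143, -3.138, 0.002]
ft_force: [0.1, 0.5, -0.3]
grip_width: 0.005
```

```bash
python3 -m inch '0.39 -0.64 0 0;0.39 -0.64 0 0;0.39 -0.64 0 0;0.39 -0.64 0 0;0.39 -0.64 0 0;0.37 -0.66 0 0;0 0 -0.8 0;0 0 0 0'
```

```text
t: 2.5
tcp_pos: [0.5719, -0.1788, 0.2059]
orientation: [0.148, -3.128, -0.009]
ft_force: [-0.8, 0.9, 0.2]
grip_width: 0.002
```

```bash
python3 - <<'E'
from h import *
p,d=viewer.snapshot("top");cv2.imwrite("pics/top1.png",cv2.resize(p[140:290,225:535],None,fx=2.55,fy=2.55))
p,d=viewer.snapshot("scene");cv2.imwrite("pics/scene1.png",cv2.resize(p[90:260,240:440],None,fx=3.5,fy=3.5))
E
```

```text
(no output)
```

View pics/scene1.png

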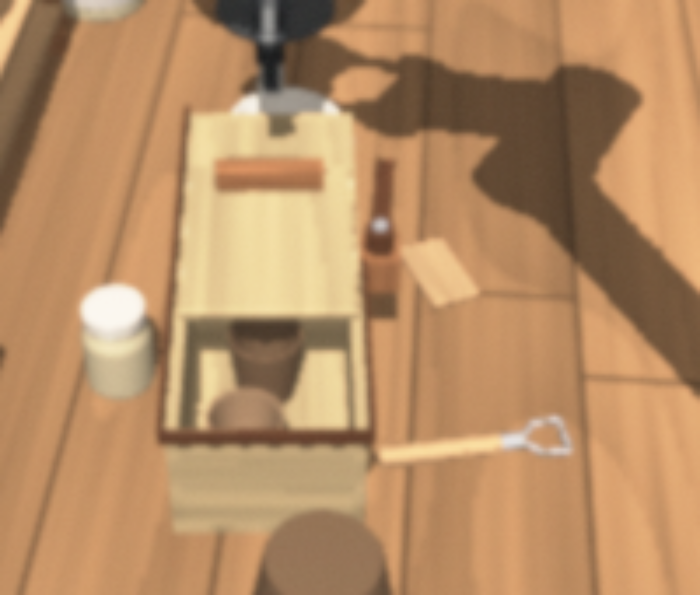

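View pics/top1.png

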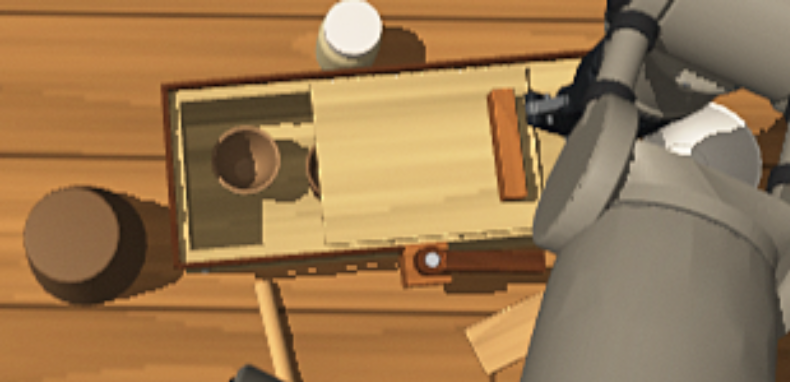

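The scene picture shows the shut fingers at about (270,100), behind the batten at (270,172). The top view agrees, and nothing has moved. I'll lower the fingers.

```bash
python3 -m inch '0.04 -0.04 -0.35 0;0.04 -0.04 -0.35 0;0 0 -0.35 0;0 0 -0.2 0;0 0 0 0;0 0 0 0'
```

```text
t: 3.2
tcp_pos: [0.5791, -0.1838, 0.1503]
orientation: [-0.151, 3.136, -0.001]
ft_force: [0.0, -0.6, 0.5]
grip_width: 0.001
```

```bash
python3 -m inch '0 0 -0.24 0;0 0 0 0;-0.02 0.2 0 0;-0.02 0.2 0 0;-0.02 0.2 0 0;-0.02 0.2 0 0;-0.02 0.2 0 0;-0.02 0.2 0 0'
```

```text
t: 4.0
tcp_pos: [0.5726, -0.1232, 0.137]
orientation: [-0.15, 3.138, -0.0]
ft_force: [0.4, -3.0, -0.9]
grip_width: -0.001
```

```bash
python3 -m inch '-0.02 0.2 0 0;-0.02 0.2 0 0;-0.02 0.2 0 0;-0.02 0.2 0 0;-0.02 0.2 0 0;0 0 0 0'
```

```text
t: 4.6
tcp_pos: [0.567, -0.0721, 0.1367]
orientation: [0.152, -3.137, -0.002]
ft_force: [-0.7, 0.2, -0.6]
grip_width: -0.0
```

```bash
python3 -m inch '-0.01 0.14 0 0;-0.01 0.14 0 0;-0.01 0.14 0 0;-0.01 0.06 0 0;0 0 0 0'
```

```text
t: 5.1
tcp_pos: [0.5655, -0.0491, 0.1367]
orientation: [-0.15, 3.138, 0.001]
ft_force: [0.5, 0.2, -0.1]
grip_width: 0.001
```

```bash
python3 - <<'E'
from h import *
p,d=viewer.snapshot("top");cv2.imwrite("pics/top2.png",cv2.resize(p[140:290,225:535],None,fx=2.55,fy=2.55))
p,d=viewer.snapshot("scene");cv2.imwrite("pics/scene2.png",cv2.resize(p[90:260,240:440],None,fx=3.5,fy=3.5))
E
```

```text
(no output)
```

View pics/scene2.png

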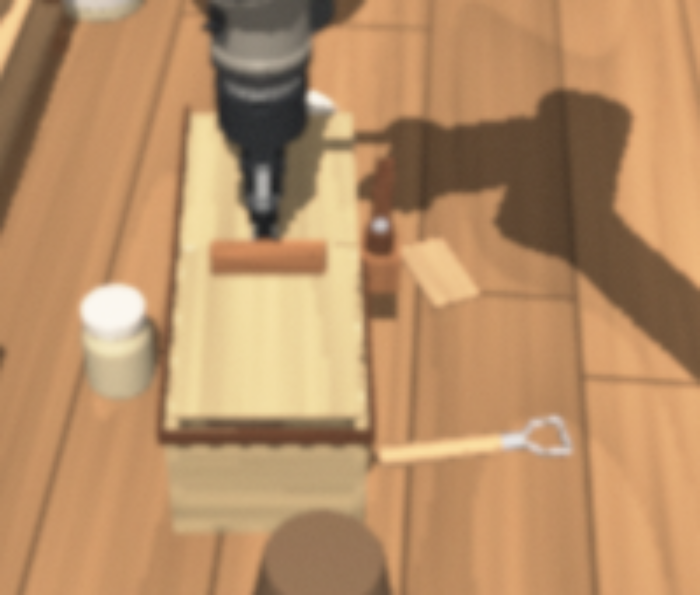

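View pics/top2.png

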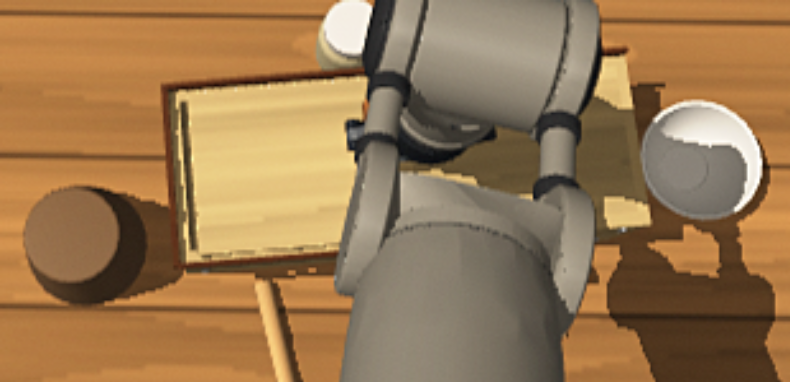

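The cover is nearly shut. A thin dark slit remains at its leading edge, at (185,175) in the top view. I'll go on gently.

```bash
python3 -m inch '-0.005 0.05 0 0;-0.005 0.05 0 0;0 0 0 0'; python3 -m inch '-0.005 0.05 0 0;0 0 0 0'
```

```text
t: 5.5
tcp_pos: [0.5653, -0.0449, 0.1369]
orientation: [-0.15, 3.137, 0.0]
ft_force: [0.8, -0.9, -0.1]
grip_width: -0.004
t: 5.7
tcp_pos: [0.565, -0.0423, 0.1369]
orientation: [-0.15, 3.138, 0.0]
ft_force: [0.7, -1.4, -0.3]
grip_width: -0.001
```

```bash
for i in 1; do python3 -m inch '-0.005 0.05 0 0;0 0 0 0'; done; python3 -m inch '-0.005 0.05 0 0;0 0 0 0'; python3 -m inch '-0.003 0.03 0 0;0 0 0 0'
```

```text
t: 5.9
tcp_pos: [0.5649, -0.0411, 0.1369]
orientation: [-0.15, 3.137, -0.004]
ft_force: [1.6, -7.4, -0.0]
grip_width: -0.001
t: 6.1
tcp_pos: [0.5649, -0.041, 0.137]
orientation: [-0.15, 3.137, -0.009]
ft_force: [1.8, -16.3, -1.8]
grip_width: -0.003
t: 6.3
tcp_pos: [0.5648, -0.0409, 0.137]
orientation: [-0.149, 3.137, -0.013]
ft_force: [1.7, -22.3, -3.3]
grip_width: 0.001
```

```bash
python3 -m inch '0.03 -0.2 0 0;0.01 -0.2 0.1 0;0 0 0.4 0;0 0 0.4 0;0 0 0.5 0;-0.5 -0.3 0.2 0;-0.5 -0.3 0 0;-0.5 -0.3 0 0'; python3 -m inch '-0.5 -0.3 0 0;-0.5 -0.25 0 0;-0.2 -0.05 0 0;0 0 0 0'
python3 - <<'E'
from h import *
p,d=viewer.snapshot("top");cv2.imwrite("pics/top3.png",cv2.resize(p[140:290,225:535],None,fx=2.55,fy=2.55))
p,d=viewer.snapshot("scene");cv2.imwrite("pics/scene3.png",cv2.resize(p[90:260,240:440],None,fx=3.5,fy=3.5))
E
```

```text
t: 7.1
tcp_pos: [0.4903, -0.1009, 0.2175]
orientation: [-0.151, 3.137, 0.001]
ft_force: [-0.1, 0.2, -0.3]
grip_width: -0.011
t: 7.5
tcp_pos: [0.4305, -0.131, 0.2173]
orientation: [-0.147, 3.138, 0.001]
ft_force: [0.1, 0.2, 0.0]
grip_width: -0.0
```

View pics/scene3.png

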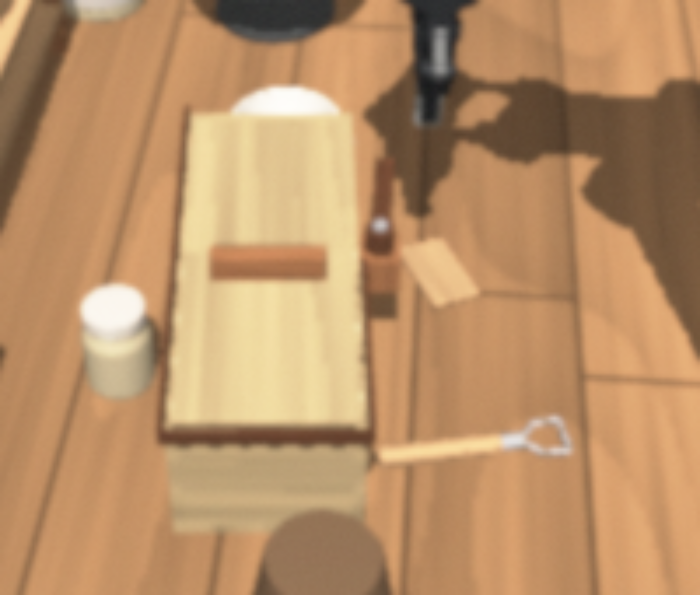

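View pics/top3.png

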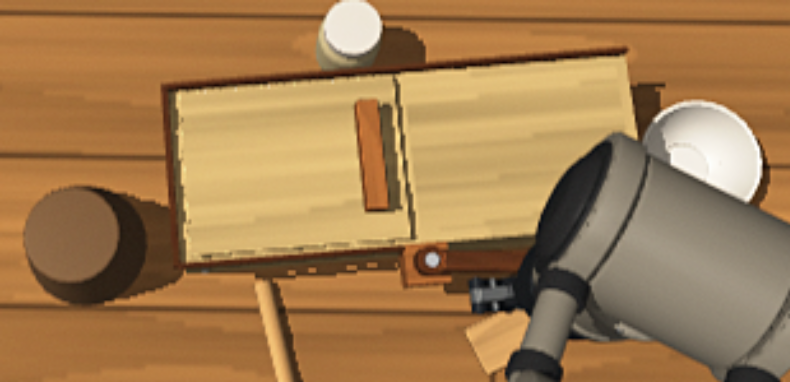

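The cover is shut: its leading edge meets the end strip at (180,180), and the batten is at about (371,155) in the top view. The fingers are on the outer side of the bar, so I'll lower them.

```bash
python3 -m inch '-0.02 -0.2 0 0;0 -0.04 -0.4 0;0 0 -0.4 0;0 0 -0.4 0;0 0 -0.4 0;0 0 0 0;0 0 0 0'
```

```text
t: 8.3
tcp_pos: [0.4307, -0.1432, 0.1369]
orientation: [0.15, -3.138, -0.001]
ft_force: [0.8, -0.6, -0.2]
grip_width: 0.003
```

```bash
python3 - <<'E'
from h import *
a=.0953;R=np.array([[np.cos(a),-np.sin(a)],[np.sin(a),np.cos(a)]]);o=np.array([.5626,-.0467])
prev=arm.observe()["tcp_pos"][:2]
for t in np.r_[-.08,np.arange(0.1,1.6,.1),1.57]:
    c,s=np.cos(t),np.sin(t)
    q=np.array([-.098,-.013])+.07*np.array([s,-c])+(.009+.011*c+.0145*s)*np.array([-c,-s])
    w=o+R@q;print(round(t,2),w.round(4),"units",((w-prev)/.05).round(3));prev=w
E
```

```text
-0.08 [ 0.4485 -0.1392] units [0.357 0.079]
0.1 [ 0.4589 -0.1418] units [ 0.207 -0.051]
0.2 [ 0.465  -0.1425] units [ 0.122 -0.015]
0.3 [ 0.4713 -0.1427] units [ 0.126 -0.004]
0.4 [ 0.4778 -0.1423] units [0.129 0.008]
0.5 [ 0.4843 -0.1413] units [0.132 0.021]
0.6 [ 0.491  -0.1395] units [0.132 0.035]
0.7 [ 0.4975 -0.1371] units [0.132 0.049]
0.8 [ 0.504  -0.1339] units [0.129 0.064]
0.9 [ 0.5102 -0.1299] units [0.124 0.08 ]
1.0 [ 0.5161 -0.1251] units [0.118 0.095]
1.1 [ 0.5215 -0.1197] units [0.109 0.109]
1.2 [ 0.5264 -0.1135] units [0.098 0.123]
1.3 [ 0.5307 -0.1067] units [0.085 0.136]
1.4 [ 0.5342 -0.0993] units [0.07  0.147]
1.5 [ 0.5369 -0.0915] units [0.053 0.157]
1.57 [ 0.5382 -0.0858] units [0.027 0.114]
```

```bash
python3 -m inch '0.18 0.04 0 0;0.18 0.04 0 0;0.1 -0.03 0 0;0.11 -0.02 0 0;0.12 -0.02 0 0;0.13 0 0 0;0.13 0.01 0 0;0 0 0 0';  python3 -m inch '0.13 0.02 0 0;0.13 0.03 0 0;0.13 0.05 0 0;0.13 0.06 0 0;0 0 0 0'
python3 - <<'E'
from h import *
p,d=viewer.snapshot("scene");cv2.imwrite("pics/scene4.png",cv2.resize(p[90:260,240:440],None,fx=3.5,fy=3.5))
E
```

```text
t: 9.1
tcp_pos: [0.4786, -0.1421, 0.1368]
orientation: [-0.15, 3.137, -0.0]
ft_force: [-0.4, 0.5, 0.2]
grip_width: -0.003
t: 9.6
tcp_pos: [0.5047, -0.1336, 0.1368]
orientation: [-0.151, 3.137, -0.0]
ft_force: [-0.6, -0.0, 0.1]
grip_width: -0.003
```

View pics/scene4.png

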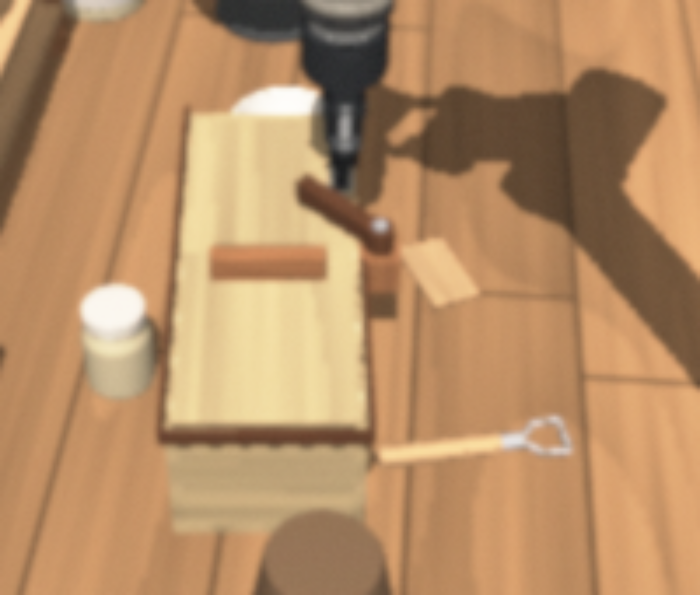

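The bar is about halfway round, with its tip at (303,185), and the cover has not moved. I'll carry on.

```bash
python3 -m inch '0.12 0.08 0 0;0.12 0.1 0 0;0.11 0.11 0 0;0.1 0.12 0 0;0.08 0.14 0 0;0.07 0.15 0 0;0 0 0 0'; python3 -m inch '0.03 0.08 0 0;0 0.06 0 0;0 0 0 0';  python3 -m inch '0 0.05 0 0;0 0 0 0'
```

```text
t: 10.35
tcp_pos: [0.5342, -0.0978, 0.1368]
orientation: [-0.152, 3.137, 0.001]
ft_force: [0.3, -0.8, 0.4]
grip_width: 0.005
t: 10.65
tcp_pos: [0.5352, -0.0917, 0.1369]
orientation: [-0.15, 3.138, 0.0]
ft_force: [0.2, -0.2, 0.3]
grip_width: -0.0
t: 10.85
tcp_pos: [0.5352, -0.0894, 0.1369]
orientation: [-0.149, 3.138, 0.0]
ft_force: [1.1, -0.7, -0.0]
grip_width: -0.002
```

```bash
python3 -m inch '0 0.05 0 0;0 0 0 0';  python3 -m inch '0 0.04 0 0;0 0 0 0';  python3 -m inch '0 0.03 0 0;0 0 0 0'
```

```text
t: 11.05
tcp_pos: [0.5352, -0.0868, 0.1369]
orientation: [-0.15, 3.138, 0.0]
ft_force: [0.6, -0.9, 0.4]
grip_width: -0.001
t: 11.25
tcp_pos: [0.5352, -0.0851, 0.1369]
orientation: [-0.15, 3.138, -0.001]
ft_force: [1.7, -1.5, 0.7]
grip_width: -0.001
t: 11.45
tcp_pos: [0.5353, -0.0846, 0.1369]
orientation: [-0.15, 3.138, -0.003]
ft_force: [0.4, -6.5, 0.5]
grip_width: 0.001
```

```bash
python3 -m inch '0 0.04 0 0;0 0 0 0';  python3 -m inch '0 0.03 0 0;0 0 0 0'
```

```text
t: 11.65
tcp_pos: [0.5353, -0.0842, 0.137]
orientation: [-0.15, 3.138, -0.008]
ft_force: [-0.7, -13.2, -1.4]
grip_width: 0.001
t: 11.85
tcp_pos: [0.5353, -0.084, 0.137]
orientation: [-0.15, 3.138, -0.011]
ft_force: [-1.2, -17.0, -0.9]
grip_width: -0.002
```

The bar is on its stop. I'll back off, rise and move clear to the side.

```bash
python3 -m inch '0.02 -0.2 0 0;0.02 -0.3 0 0;0 0 0.4 0;0 0 0.6 0;0 0 0.8 0;0 0 0.8 0;-0.5 -0.4 0.3 0;-0.5 -0.4 0.3 0'; python3 -m inch '-0.5 -0.6 0 0;-0.5 -0.6 0 0;-0.2 -0.8 0 0;0 -0.8 0 0;0 -0.8 0 0;0 -0.6 0 0;0 0 0 0;0 0 0 0'
python3 - <<'E'
from h import *
p,d=viewer.snapshot("top");cv2.imwrite("pics/top5.png",cv2.resize(p[140:290,225:535],None,fx=2.55,fy=2.55))
P=cloud("top",cv2.medianBlur(d,3));z=P[...,2];v,u=np.mgrid[0:400,0:640]
m=((u>285)&(u<440)&(v>160)&(v<255)&(z>.139)&(z<.17)).astype(np.uint8)
n,l,s,c=cv2.connectedComponentsWithStats(m)
o=np.array([562.6,-46.7]);a=.0953;R=np.array([[np.cos(a),-np.sin(a)],[np.sin(a),np.cos(a)]])
for i in range(1,n):
    if s[i,4]>40:
        r=cv2.minAreaRect(P[l==i][:,:2].astype(np.float32)*1000);print(r,"box:",((np.array(r[0])-o)@R).round(1))
p,d=viewer.snapshot("scene");cv2.imwrite("pics/scene5.png",cv2.resize(p[90:260,240:440],None,fx=3.5,fy=3.5))
print(arm.observe()["ft_force"])
E
```

```text
t: 12.65
tcp_pos: [0.4868, -0.1453, 0.2979]
orientation: [-0.152, 3.137, 0.0]
ft_force: [-0.6, -1.2, -0.4]
grip_width: 0.005
t: 13.45
tcp_pos: [0.4267, -0.3552, 0.2962]
orientation: [0.148, -3.138, -0.003]
ft_force: [-0.1, 0.8, -0.7]
grip_width: 0.002
((560.5208740234375, -19.01061248779297), (99.94534301757812, 20.641868591308594), 5.362522602081299) box: [ 0.6 27.8]
((510.85833740234375, -67.82836151123047), (110.63299560546875, 24.57231330871582), 3.279048204421997) box: [-53.5 -16.1]
[ 0.58952386 -0.46012264 -0.7221437 ]
```

View pics/top5.png

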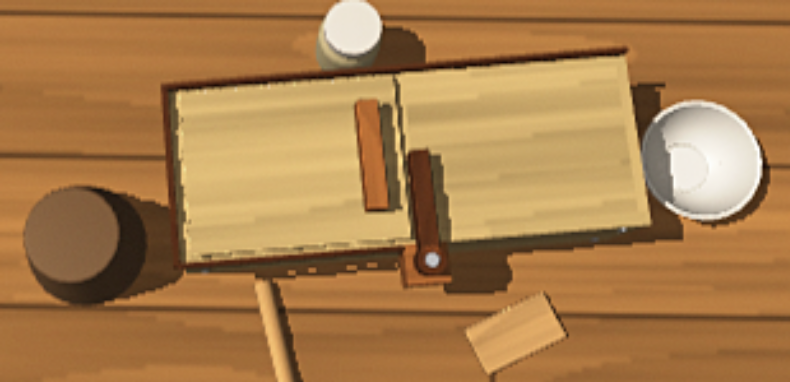

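View pics/scene5.png

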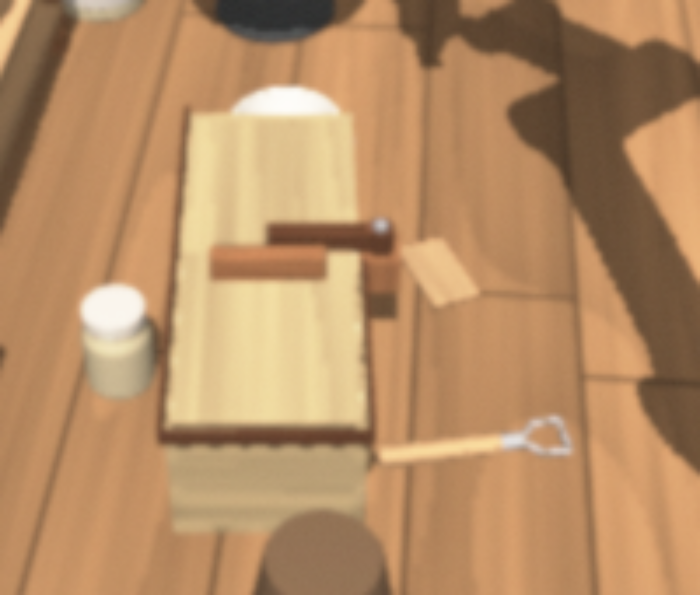

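```bash
python3 - <<'E'
from h import *
def fit(q): 
    f=cv2.fitLine(q[:,:2].astype(np.float32),cv2.DIST_HUBER,0,.001,.001).ravel();return np.arctan(f[1]/f[0])
p,d=viewer.snapshot("top");P=cloud("top",cv2.medianBlur(d,3));X,Y,z=P[...,0],P[...,1],P[...,2]
bat=P[(z>.149)&(z<.16)&(abs(Y+.019)<.025)&(X>.5)&(X<.625)]
bar=P[(z>.138)&(z<.15)&(abs(Y+.067)<.022)&(X>.482)&(X<.57)]
print(len(bat),len(bar),fit(bat),fit(bar),bar.min(0),bar.max(0))
d0=np.load("top0.npy");dd=abs(cv2.medianBlur(d,3)-cv2.medianBlur(d0,3))>.008
dd=cv2.morphologyEx(dd.astype(np.uint8),cv2.MORPH_OPEN,np.ones((3,3)))
n,l,s,c=cv2.connectedComponentsWithStats(dd);print(s[1:])
E
```

```text
387 302 0.0921539 0.102210194 [ 0.48263673 -0.07826993  0.13856596] [ 0.56583774 -0.05294892  0.14684856]
[[  380   165    58    71  3218]
 [  295   172    57    68  3345]
 [  364   178    14    45   420]
 [  526   220   114   180 13144]
 [  400   237    39    10   353]
 [  264   329   237    71  9254]
 [   35   381    56    19   748]
 [    0   396    14     4    46]
 [  124   398     4     2     8]]
```

```bash
python3 -c "
from bench import arm
print(arm.finish_job())"
```

```text
the job is handed in; nothing more can be done
None
```

The damp box is shut, and the stop bar lies square across the deck behind the cover. I pushed the cover first and then the bar, using only the shut fingertips. The arm finished clear at about 13.5 s and I handed the job in; no verdict was reported.

- **Cover:** I pushed it by the batten until it met its firm stop, at about 22 N with no more travel. In the final picture the batten measures at box y of about 28 mm instead of the nominal 30. I put that down to the error in my fit of the box's position, since the pictures show the cover up against the end strip.
- **Stop bar:** I pushed it round until it met its stop at about 17 N. In the last view it lies within 0.01 rad of parallel to the batten.
- **Everything else:** Comparing depth before and after shows changes only at the cover, the bar and the arm. The pots, jar, bowl, loop tool and rib look unmoved. The shut cover now hides the two cups, so I couldn't check them again, but nothing went into the bay.
- **Contact:** The wrist force was near zero at the end.

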